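# Load the produce washer, check its catch and set its gated lever

### The arm

A 6-joint arm with a two-finger parallel gripper is mounted at the origin on a cart in front of the work surface, level with it; the furniture and walls round the work are solid. World frame = base frame: x ahead of the robot, y to its left, z up, the work surface at z = 0. Lengths are in m, angles in degrees, forces in N, time in s.
With the tool pointing down it reaches from about 0.3 to 0.75 m from the base axis. Payload 8.5 kg.
Tool frame: the origin (TCP) lies at the very end of the fingers, on their centre line; the grasp point (between the pads) lies 19 mm behind it (env.tcp_to_grasp is the distance from the TCP to the grasp point, in m); z points along the fingers, y is the line along which they close (so a half turn about z gives the same grasp; the last joint's range is limited). The gripper opens to 85 mm and grips with 20 to 120 N. Pads are 22 mm wide; open, the fingers measure 114 mm over their backs; the gripper's body (76 mm by 85 mm) begins 54 mm behind the grasp point. The pads swing forward as they close: fully open they stand 13 mm farther back than shut.
Start: joints at [-77.366, 21.807, 74.336, -0, 83.858, -12.336], TCP at [0.232, -0.499, 0.231] pointing down, gripper open.
Joint ranges: [-178.18, 178.18], [-50.72, 133.34], [12.68, 142.11], [-81.47, 261.47], [9.98, 163.14], [-165.26, 165.26]. Speed limits (degrees/s): [136.94, 136.94, 180, 180, 180, 180].

### API

Orientations are given as a 3x3 rotation matrix whose columns are the frame's x, y, z axes.
In Python, from rig import status, get_image, env gives the robot as it stands.
- The arm moves only by the shell command python3 -m handwheel 'ROWS' [FORCE]. ROWS is text: rows parted by semicolons, each of 7 numbers parted by spaces: the shift along the world's x, y, z in cm, then the turn, a rotation vector about the world's x, y, z in degrees, then the opening, from 0 (shut) to 1 (fully open). In form: dx dy dz wx wy wz gripper; .... A call has 1 to 8 rows; each row is the pose to reach, as a shift and turn from the pose commanded when the call began; what a row does not reach only later rows make up. A row lasts 1/12 s, in which the tool goes at most 41.7 mm and 7.16 degrees, less where a joint would pass 70% of its speed; a pose out of reach is approached as far as the arm can. A call with a gripper value outside its range is refused whole. The fingers move at their own pace and stop on an object; FORCE is the grip in N (left out, the last holds). Time passes only in rows, so rows that repeat a pose let the fingers close. It gives the time, the measured TCP pose, the force, the opening and the grip force at its end, in the units of the state.
- status.observe(): the state, without advancing time (a new reading comes with each control period).
- get_image(name): name is "side" or "top" or "wrist"; returns a dict with "color" (384x512x3 uint8, red, green, blue), "vertical_fov" (degrees; the focal length in pixels is half the picture's height over the tangent of half this angle, whatever the lens; pixels are square), "cx", "cy" (the principal point, pixels), "xyz" and "orientation" of the camera in the world. Camera axes: x right, y down, z forward; pixel columns grow to the right and rows downward; lengths in m; the calibration is good to about 2 mm. The wrist camera is an equidistant fisheye: a pixel r from the principal point sees the ray r / f radians off the axis. A picture is of the moment at which its call begins. There is no depth.
- env.close_job(): hands the job in; it is judged then, once.
The state is a dict: "time_s": time; "q": joint angles; "qvel": joint speeds; "joint_efforts": joint torques, N m; "position": TCP position; "tool_rot": TCP orientation; "ft_force": force on the tool from outside, world axes, zero at the start; "wrist_torque": the same for the moment, N m; "grip_width": finger opening in m; "gripper_force": force on a finger pad.
Only numpy, scipy, OpenCV 4.12 (cv2) and the standard library are available. Lean on these libraries where they do the work, as an engineer would, in place of code of your own. Each camera call takes 0.05 s, during which the arm holds its last target. There are 200 camera calls.

### The job

Put every artichoke and garlic bulb that lies on the worktop into the tub of the produce washer, tip its lid shut and press it down by the handle until the catch snaps, then tug the handle a good centimetre up against its spring and hold it a moment to check that the lid stays down (press again, harder, if it gives). Only then work the lever through its zigzag gate from the red-marked stop to the pocket that has as many blue studs as there are vegetables in the tub, and leave it there. Leave the other things on the worktop where they are.

Things in the scene. Friction and masses are not known exactly. Their poses are not given: they have to be found in the camera images.
- artichoke_1: green artichoke, about 70 mm wide at 38 mm height and 69 mm tall, narrower above and below, 0.16 kg; origin at the centre of its underside, z up; always there
- artichoke_2: a second green artichoke, about 67 mm wide at 38 mm height and 69 mm tall; origin at the centre of its underside; may be absent
- garlic_1: white garlic bulb, 56 mm wide at 20 mm height, 44 mm wide at 34 mm height, 56 mm tall with a pointed neck; best pinched with the fingertips low, near the worktop; 0.034 kg; origin at the centre of its underside; may be absent
- garlic_2: another garlic bulb, same shape and size; may be absent. In all two to four vegetables lie on the worktop at the start
- timer: white kitchen timer, 69 mm across, 43 mm tall, a bystander to be left alone; origin at the centre of its underside
- tealight: small tealight in a metal cup, 38 mm across, 15 mm tall, a bystander to be left alone; origin at the centre of its underside
- washer: white produce washer, fixed; origin under the centre of its open tub; x points roughly away from the robot, y to the robot's left. Tub outside 212 (x) by 200 (y) mm, walls 6 mm, rim 95 mm above the worktop, inner floor at 18 mm. Lid hinged on the left (+y) rim. On the right (-y) is a lower deck with the lever's gate; a white catch housing 102 mm high stands between tub and deck
- tub_floor (a point): centre of the tub's inner floor; same axes as the washer. The free inside is 200 (x) by 188 (y) mm and 77 mm deep; the vegetables fit in side by side in two rows of two and the lid then clears them
- lid (a joint): lid angle, rad: 0 shut flat on the rim; starts open at about 1.7, leaning just past upright to the left. Pushed from the left past upright (below 1.5) it sinks shut by itself in about 2 s and then stands proud at about 0.085 on the unlatched catch. A downward press of 7 to 15 N on the handle (differs from start to start) snaps it down to 0; an upward pull of over 9 N opens it again
- lid_handle (a joint): extension of the spring-loaded lid handle from the lid, m: 0 at rest, at most 0.020. It starts to come out at a pull of about 2.1 N (an unlatched lid lifts at less) and takes 2 N more for each 10 mm. A latched lid itself rises 1 to 2 mm before its catch takes the pull
- handle_bar (a point): centre of the black handle bar on the lid's outer face: round, 16 mm thick, 80 mm long along washer x, on a thin stem, 175 mm from the hinge; gap under it 25 mm. With the lid shut it is 138 mm above the worktop. Its z axis is the lid's outward normal: up when shut, to the left when open
- lid_hinge (a point): middle of the lid's hinge, on the tub's left rim 103 mm from its centre, 100 mm above the worktop; the axis lies along washer x. The lid is a clear panel in a white frame, 203 mm from hinge to front edge, 212 mm wide, 10 mm thick; open it stands 305 mm high
- lever_knob (a point): centre of the lever's black knob: upright cylinder 28 mm across, 36 mm tall (87 to 123 mm above the worktop), on an 8 mm stick that stands in the gate. The lever does not tilt, it shifts bodily in the washer's x and y against about 1 N of friction and stays where it is left
- gate_along (a joint): shift of the lever along the washer's x, m: 0 at the red-marked off stop, 0.040, 0.080 and 0.120 at the stops with two, three and four studs
- gate_across (a joint): shift of the lever along the washer's y (towards the tub), m. Off pocket 0; right-hand lane 0.012, open from along 0 to 0.020 and from 0.060 to 0.100; left-hand lane 0.040, open from along 0.020 to 0.060 and from 0.100 to 0.120. Pockets lead sideways off the lanes: two studs at 0.052 (left), three studs at 0 (right), four studs at 0.052 (left)
- gate: the deck right of the tub with its gate, fixed to the washer, same origin and axes. Metal plate 164 (x) by 92 (y) mm, centred 170 mm to the right (-y) of the tub's centre, top 62 mm above the worktop. The gate is a channel 16 mm wide (4 mm play each side of the stick): two lanes along x, joined by cross passages at along 0.020, 0.060 and 0.100, with a side pocket at each stop
- slot_off (a point): the lever knob's centre when it stands in the off pocket, marked by a red bar; start of the lever (within 3 mm); 60 mm towards the robot and 196 mm right of the tub's centre, 105 mm above the worktop. Mind the wall cupboard beyond the work: its front edge hangs 450 mm above the worktop at x = 0.63, so keep wrist and forearm clear of it
- slot_2 (a point): the knob's centre when the lever is right in the pocket with two blue studs
- slot_3 (a point): the knob's centre when the lever is right in the pocket with three blue studs
- slot_4 (a point): the knob's centre when the lever is right in the pocket with four blue studs
There are look-alikes about, which are no part of the job. What is meant by the artichoke_1 is not black, and is the larger of those in its own colour. Leave any black or pink look-alike of the garlic_1 alone.

How it is judged (in metres and radians):
On the way, in this order (a step that is already met when the one before it is completed fails the run):
1. every vegetable lies in the tub, the lid still open (x of artichoke_1 in the frame of tub_floor between -0.104 and 0.104 m and y of artichoke_1 in the frame of tub_floor between -0.098 and 0.098 m and z of artichoke_1 in the frame of tub_floor between -0.01 and 0.075 m and x of artichoke_2 in the frame of tub_floor between -0.104 and 0.104 m and y of artichoke_2 in the frame of tub_floor between -0.098 and 0.098 m and z of artichoke_2 in the frame of tub_floor between -0.01 and 0.075 m and x of garlic_1 in the frame of tub_floor between -0.104 and 0.104 m and y of garlic_1 in the frame of tub_floor between -0.098 and 0.098 m and z of garlic_1 in the frame of tub_floor between -0.01 and 0.075 m and x of garlic_2 in the frame of tub_floor between -0.104 and 0.104 m and y of garlic_2 in the frame of tub_floor between -0.098 and 0.098 m and z of garlic_2 in the frame of tub_floor between -0.01 and 0.075 m and value of joint lid above 0.5 rad), for 0.2 s.
2. the lid is shut and caught (value of joint lid below 0.03 rad), for 0.3 s.
3. the handle is tugged out at least 10 mm against its spring while the lid stays caught (value of joint lid below 0.03 rad and value of joint lid_handle above 0.01 m), for 0.3 s.
4. the lever stands in the pocket with as many studs as there are vegetables (((distance of artichoke_2 from where it was at the start of the episode below -1 m and value of joint lid below 9 rad) or distance of any of garlic_1, garlic_2 from where it was at the start of the episode above -1 m or horizontal distance between lever_knob and slot_2 below 0.008 m) and ((distance of garlic_1 from where it was at the start of the episode below -1 m and value of joint lid below 9 rad) or distance of any of artichoke_2, garlic_2 from where it was at the start of the episode above -1 m or horizontal distance between lever_knob and slot_2 below 0.008 m) and ((distance of garlic_2 from where it was at the start of the episode below -1 m and value of joint lid below 9 rad) or distance of any of artichoke_2, garlic_1 from where it was at the start of the episode above -1 m or horizontal distance between lever_knob and slot_2 below 0.008 m) and ((distance of artichoke_2 from where it was at the start of the episode below -1 m and value of joint lid below 9 rad) or (distance of garlic_1 from where it was at the start of the episode below -1 m and value of joint lid below 9 rad) or distance of garlic_2 from where it was at the start of the episode above -1 m or horizontal distance between lever_knob and slot_3 below 0.008 m) and ((distance of artichoke_2 from where it was at the start of the episode below -1 m and value of joint lid below 9 rad) or (distance of garlic_2 from where it was at the start of the episode below -1 m and value of joint lid below 9 rad) or distance of garlic_1 from where it was at the start of the episode above -1 m or horizontal distance between lever_knob and slot_3 below 0.008 m) and ((distance of garlic_1 from where it was at the start of the episode below -1 m and value of joint lid below 9 rad) or (distance of garlic_2 from where it was at the start of the episode below -1 m and value of joint lid below 9 rad) or distance of artichoke_2 from where it was at the start of the episode above -1 m or horizontal distance between lever_knob and slot_3 below 0.008 m) and ((distance of artichoke_2 from where it was at the start of the episode below -1 m and value of joint lid below 9 rad) or (distance of garlic_1 from where it was at the start of the episode below -1 m and value of joint lid below 9 rad) or (distance of garlic_2 from where it was at the start of the episode below -1 m and value of joint lid below 9 rad) or horizontal distance between lever_knob and slot_4 below 0.008 m) and value of joint lid below 0.03 rad), for 0.2 s.
At the end, for the whole second after the job is handed in: every vegetable lies within the tub, the lid is shut and caught (below 0.03 rad) with its handle back down (under 4 mm), and the lever is at rest within 8 mm of the centre of the pocket whose studs equal the number of vegetables (all of step 4 and x of artichoke_1 in the frame of tub_floor between -0.104 and 0.104 m and y of artichoke_1 in the frame of tub_floor between -0.098 and 0.098 m and z of artichoke_1 in the frame of tub_floor between -0.01 and 0.075 m and x of artichoke_2 in the frame of tub_floor between -0.104 and 0.104 m and y of artichoke_2 in the frame of tub_floor between -0.098 and 0.098 m and z of artichoke_2 in the frame of tub_floor between -0.01 and 0.075 m and x of garlic_1 in the frame of tub_floor between -0.104 and 0.104 m and y of garlic_1 in the frame of tub_floor between -0.098 and 0.098 m and z of garlic_1 in the frame of tub_floor between -0.01 and 0.075 m and x of garlic_2 in the frame of tub_floor between -0.104 and 0.104 m and y of garlic_2 in the frame of tub_floor between -0.098 and 0.098 m and z of garlic_2 in the frame of tub_floor between -0.01 and 0.075 m and value of joint lid_handle below 0.004 m and velocity of joint each of gate_along, gate_across below 0.01 m/s); the robot touches nothing.
It fails at once if the timer or the tealight is shifted by more than 60 mm (distance of any of timer, tealight from where it was at the start of the episode above 0.06 m).
It fails at once if the lever leaves the off pocket's leg while the lid is not shut (value of joint gate_along above 0.03 m and value of joint lid above 0.2 rad).
Of artichoke_2, garlic_1, garlic_2 only 1 to 3 are there at a start; the rules pass over those that are not, and their reading is None.
At some moment in a run one of artichoke_1, artichoke_2, garlic_1, garlic_2 may be knocked a few centimetres aside while the robot is not near it.
Once in a run the grip may slacken for a moment while it holds something.
It also fails if it takes over 210 s, if anything falls off the work surface, if the arm or the gripper's body presses on something with over 40 N, if the wrist force passes 120 N, or if a joint passes its speed limit or range.

## Working session

There is one attempt and no reset: what is moved stays moved. The work goes in short steps, Python scripts to look and compute and a shell command to move; the robot and the scene stay as the last step left them, time stands still between calls to the robot, and variables do not carry over. Pictures are saved under pics/ and viewed, at most 14 in all, crops included, and the job is handed in when it is done.

```bash
ls; mkdir -p pics
cat > h.py <<'E'
import numpy as np, cv2, json, sys
from rig import status, get_image, env
def snap(name, fn, crop=None, scale=1):
    im=get_image(name); c=im["color"][:,:,::-1]
    cal={k:(np.array(v).tolist() if not isinstance(v,(int,float)) else v) for k,v in im.items() if k!="color"}
    json.dump(cal,open(f"{fn}.json","w")); cv2.imwrite(f"pics/{fn}_raw.png",c)
    if crop: x0,y0,x1,y1=crop; c=c[y0:y1,x0:x1]
    if scale!=1: c=cv2.resize(c,None,fx=scale,fy=scale,interpolation=cv2.INTER_CUBIC)
    cv2.imwrite(f"pics/{fn}.png",c); return im
def ray(fn,u,v):
    c=json.load(open(f"{fn}.json")); f=192/np.tan(np.radians(c["vertical_fov"]/2))
    x=np.array([u-c["cx"],v-c["cy"]])
    if fn.startswith("w"):
        r=np.hypot(*x); th=r/f; d=np.array([*(x/max(r,1e-9)*np.sin(th)),np.cos(th)])
    else: d=np.array([x[0]/f,x[1]/f,1])
    return np.array(c["xyz"]), np.array(c["orientation"])@d
def at(fn,u,v,z):
    p,d=ray(fn,u,v); return p+d*(z-p[2])/d[2]
def proj(fn,P):
    c=json.load(open(f"{fn}.json")); f=192/np.tan(np.radians(c["vertical_fov"]/2))
    q=np.array(c["orientation"]).T@(np.array(P)-np.array(c["xyz"]))
    if fn.startswith("w"):
        r=np.hypot(q[0],q[1]); th=np.arctan2(r,q[2]); return np.array([c["cx"],c["cy"]])+q[:2]/r*th*f
    return np.array([c["cx"],c["cy"]])+q[:2]/q[2]*f
E
python3 - <<'E'
from h import *
np.set_printoptions(precision=3,suppress=True)
for n,f in (("top","t0"),("side","s0"),("wrist","w0")):
    im=snap(n,f,scale=1.5); print(n,im["vertical_fov"],im["cx"],im["cy"],im["xyz"],np.array(im["orientation"]).tolist())
s=status.observe(); print(s)
E
```

```text
pics
top 45.183980128485715 256.69603635425904 185.3782410984509 [-0.278 -0.264  1.79 ] [[0.13247808582657716, -0.8970760610914229, 0.4215496381120776], [-0.9911693861754682, -0.12235529443897872, 0.051111934333343385], [0.005727537365329026, -0.42459830727341386, -0.9053637240227158]]
side 50.10368245742678 254.91597522033038 187.2691173579985 [-0.501 -0.789  0.97 ] [[0.5508856082513807, -0.4854356364560637, 0.6788794366306896], [-0.8342327901034047, -0.34377736465142206, 0.43112965041807516], [0.024097687395162028, -0.8038466062700143, -0.5943483280454196]]
wrist 65.70646984690485 256.94718841100274 190.70193632466808 [ 0.298 -0.468  0.373] [[0.4219594445365656, -0.8683999728919899, -0.26044522312298723], [-0.9066116329170756, -0.40492015928407427, -0.11872241433188523], [-0.0023609798442555544, 0.2862187130265061, -0.9581614029419178]]
{'time_s': 0.15, 'q': array([-77.366,  21.834,  74.371,   0.002,  83.861, -12.338]), 'qvel': array([-0.05 , -0.055, -0.22 , -0.078,  0.026, -0.004]), 'joint_efforts': array([  0.002, -44.863, -23.134,  -0.   ,   0.004,  -0.   ]), 'position': array([ 0.232, -0.498,  0.231]), 'tool_rot': array([[ 0.907,  0.422, -0.   ],
       [ 0.422, -0.907,  0.001],
       [ 0.   , -0.001, -1.   ]]), 'ft_force': array([ 1.389, -0.023, -0.499]), 'wrist_torque': array([ 0.002, -0.021,  0.015]), 'gripper_force': 0.0, 'grip_width': 0.08552302668715579}
```

View pics/t0.png

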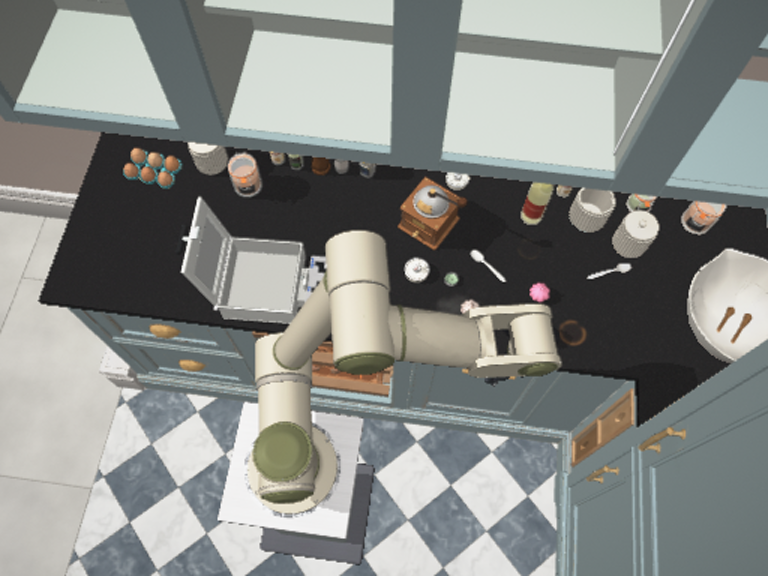

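View pics/s0.png

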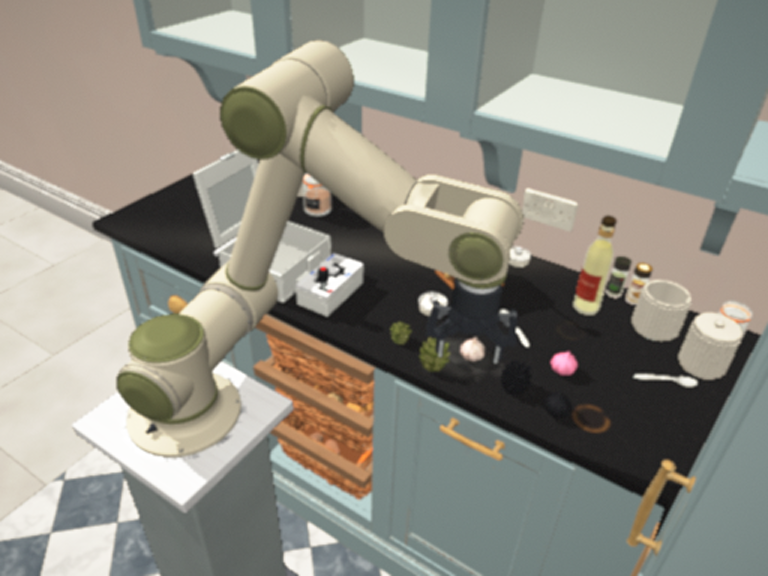

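Run:
```python
import cv2,numpy as np
s=cv2.imread('pics/s0_raw.png'); a=cv2.resize(s[150:290,240:400],(800,700)[:2] if 0 else (640,560),interpolation=cv2.INTER_CUBIC)
cv2.imwrite('pics/s0c.png',a)
from h import *
np.set_printoptions(precision=3,suppress=True)
# washer/objects, top raw pixels
for n,u,v,z in [("small green top",451,279,.03),("timer top",417,269,.02),("white back",457,180,.03),("pink",540,292,.02),("garlic",468,306,.02)]:
    print(n,at("t0",u/1.5,v/1.5,z))
for n,u,v,z in [("small green",400,332,.03),("big green",435,353,.035),("garlic",472,349,.02),("timer",433,303,.02),("white back",519,256,.03),("pink",564,362,.02),("knob",322,272,.105)]:
    print(n,at("s0",u/1.5,v/1.5,z))
```

```text
small green top [ 0.564 -0.348  0.03 ]
timer top [ 0.587 -0.25   0.02 ]
white back [ 0.894 -0.336  0.03 ]
pink [ 0.562 -0.6    0.02 ]
garlic [ 0.493 -0.403  0.02 ]
small green [ 0.431 -0.25   0.03 ]
big green [ 0.411 -0.353  0.035]
garlic [ 0.485 -0.409  0.02 ]
timer [ 0.58  -0.253  0.02 ]
white back [ 0.885 -0.35   0.03 ]
pink [ 0.565 -0.597  0.02 ]
knob [ 0.433 -0.023  0.105]
```

View pics/s0c.png

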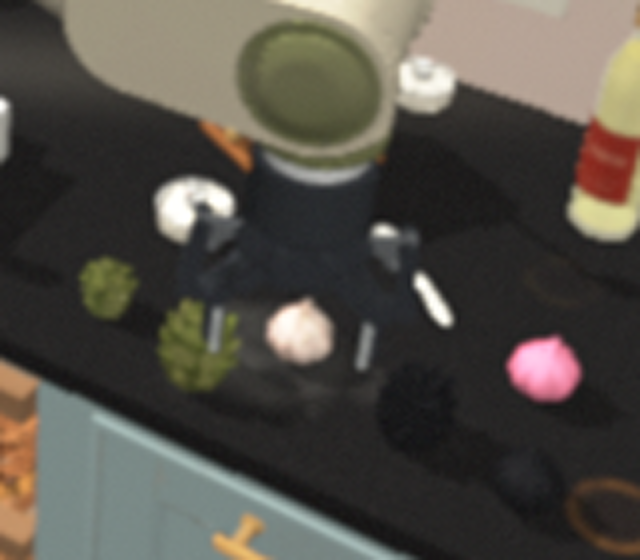

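View pics/w0.png

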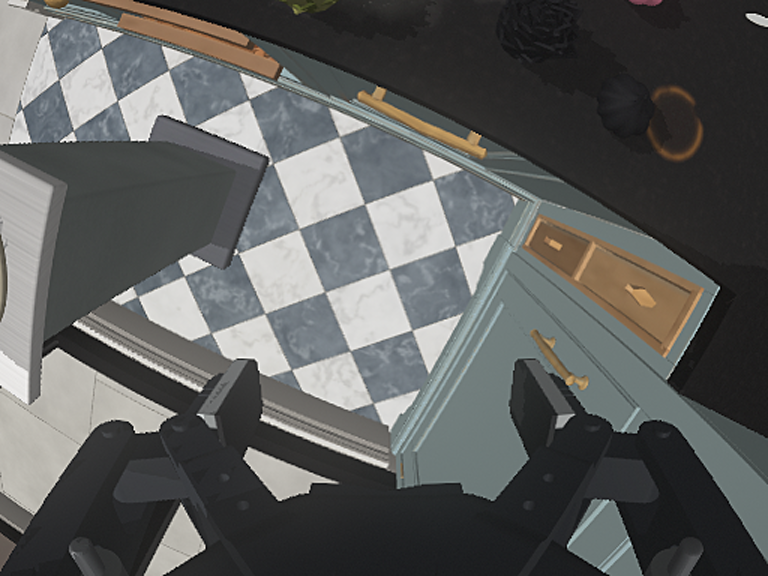

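The side view (1.5× scale) shows the big artichoke at (435,353), a white garlic at (472,349) and a small green look-alike at (400,332). The pink garlic is at (564,362), the black look-alikes are at (516,376) and (560,400), and the timer is at (433,303). The tealight shows in the top view at (451,279), and the wrist view sees mostly floor. The arm hides part of the table, so I'll move above the group and look from there.

```bash
python3 -m handwheel '2 3 3 0 0 -6 1;5 6 6 0 0 -12 1;8 9 9 0 0 -18 1;12 13 11 0 0 -25 1;14 14 11 0 0 -25 1;14 14 11 0 0 -25 1'
python3 - <<'E'
from h import *
snap("wrist","w1",scale=1.5); snap("top","t1"); snap("side","s1",crop=(240,140,400,290),scale=4)
t=cv2.imread('pics/t1_raw.png')[70:220,110:270]; cv2.imwrite('pics/t1c.png',cv2.resize(t,(800,600)[:1]*1+(600,) if 0 else (640,600),interpolation=cv2.INTER_CUBIC))
E
```

```text
time_s: 0.65
position: [0.3742, -0.3562, 0.3431]
tool_rot: [[1.0, 0.0, 0.002], [0.0, -1.0, -0.002], [0.002, 0.002, -1.0]]
ft_force: [0.3, 0.4, -0.4]
grip_width: 0.0855
gripper_force: 0.0
```

View pics/w1.png

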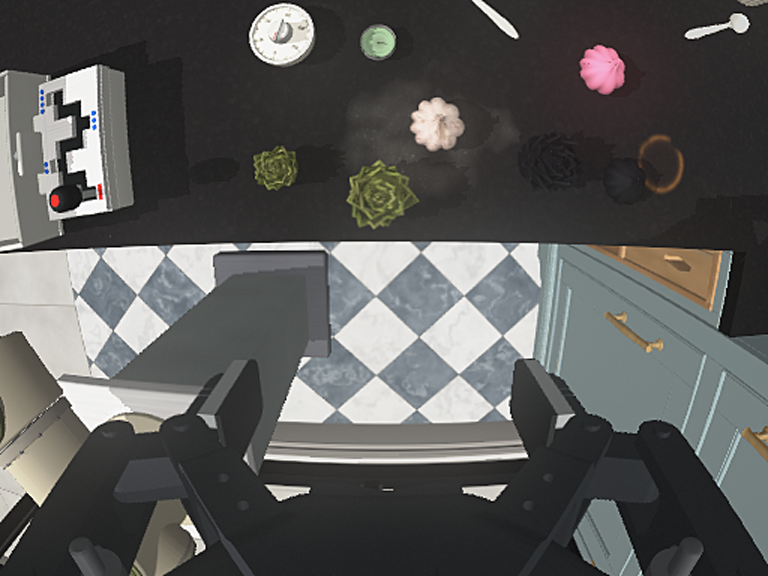

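View pics/t1c.png

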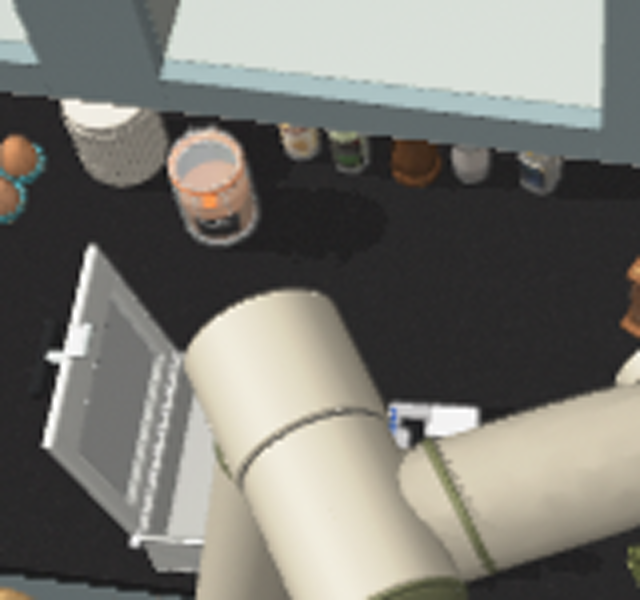

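The wrist view shows exactly two vegetables: the big artichoke at (380,195) and the white garlic at (437,125). The small green one at (276,168) is only about 0.68 of the big one's size, so it is a look-alike. The lever knob at (65,200) stands at the red mark.

Run:
```python
from h import *
np.set_printoptions(precision=4,suppress=True)
for n,u,v,z in [("arti",380,195,.038),("garlic",437,125,.02),("small",276,168,.03),("timer",282,34,.03),("knob top",64,192,.123),("deck far r",124,67,.062),("deck near r",131,212,.062),("deck far l",74,69,.062),("red bar",101,191,.062),("catch",13,160,.102)]:
    print(n,at("w1",u/1.5,v/1.5,z))
print("small side px sizes mm", .37*46/1.5/297, .37*68/1.5/297)
```

```text
arti [ 0.4088 -0.3508  0.038 ]
garlic [ 0.4812 -0.4092  0.02  ]
small [ 0.4382 -0.2435  0.03  ]
timer [ 0.5806 -0.2502  0.03  ]
knob top [ 0.4349 -0.042   0.123 ]
deck far r [ 0.5609 -0.0816  0.062 ]
deck near r [ 0.4032 -0.0849  0.062 ]
deck far l [ 0.5726 -0.0099  0.062 ]
red bar [ 0.429  -0.0459  0.062 ]
catch [0.4782 0.0559 0.102 ]
small side px sizes mm 0.03820426487093154 0.05647586980920314
```

```bash
cat >> h.py <<'E'
def blob(fn,kind,near,z):
    im=cv2.imread(f"pics/{fn}_raw.png"); hsv=cv2.cvtColor(im,cv2.COLOR_BGR2HSV)
    lo,hi={"green":((25,80,40),(45,255,255)),"garlic":((0,8,140),(25,90,255))}[kind]
    m=cv2.inRange(hsv,lo,hi); m=cv2.morphologyEx(m,cv2.MORPH_CLOSE,np.ones((7,7)))
    n,l,st,c=cv2.connectedComponentsWithStats(m)
    p=proj(fn,[*near,z]); out=[]
    for i in range(1,n):
        if st[i][4]>60: 
            x,y,w,h,a=st[i]; mid=(x+w/2-.5,y+h/2-.5); out.append((np.hypot(*(c[i]-p)),a,(x,y,w,h),at(fn,*c[i],z),at(fn,*mid,z)))
    return sorted(out,key=lambda o:o[0])[:2]
E
python3 -m handwheel '2 0.5 -4 0 0 0 1;3.5 0.5 -8 0 0 0 1;3.5 0.5 -12 0 0 0 1;3.5 0.5 -16 0 0 0 1;3.5 0.5 -20 0 0 0 1;3.5 0.5 -20 0 0 0 1'
python3 - <<'E'
from h import *
np.set_printoptions(precision=4,suppress=True)
snap("wrist","w2",scale=1.5)
for o in blob("w2","green",(.409,-.351),.038)+blob("w2","garlic",(.481,-.409),.02): print(o)
print(status.observe()["position"])
E
```

```text
time_s: 1.3
position: [0.4039, -0.3512, 0.134]
tool_rot: [[1.0, -0.002, -0.009], [-0.002, -1.0, 0.012], [-0.009, -0.012, -1.0]]
ft_force: [0.2, 0.5, -0.5]
grip_width: 0.0855
gripper_force: 0.0
(np.float64(1.7864282837060277), np.int32(4690), (np.int32(217), np.int32(143), np.int32(87), np.int32(85)), array([ 0.4094, -0.3496,  0.038 ]), array([ 0.4096, -0.3524,  0.038 ]))
(np.float64(125.47824248214386), np.int32(2000), (np.int32(112), np.int32(124), np.int32(53), np.int32(54)), array([ 0.4404, -0.2479,  0.038 ]), array([ 0.4405, -0.248 ,  0.038 ]))
(np.float64(1.497677269189571), np.int32(2974), (np.int32(295), np.int32(66), np.int32(63), np.int32(65)), array([ 0.4822, -0.4085,  0.02  ]), array([ 0.4824, -0.409 ,  0.02  ]))
(np.float64(203.5786648459489), np.int32(907), (np.int32(108), np.int32(0), np.int32(70), np.int32(31)), array([ 0.5651, -0.2466,  0.02  ]), array([ 0.5633, -0.2476,  0.02  ]))
[ 0.4053 -0.3528  0.1384]
```

View pics/w2.png

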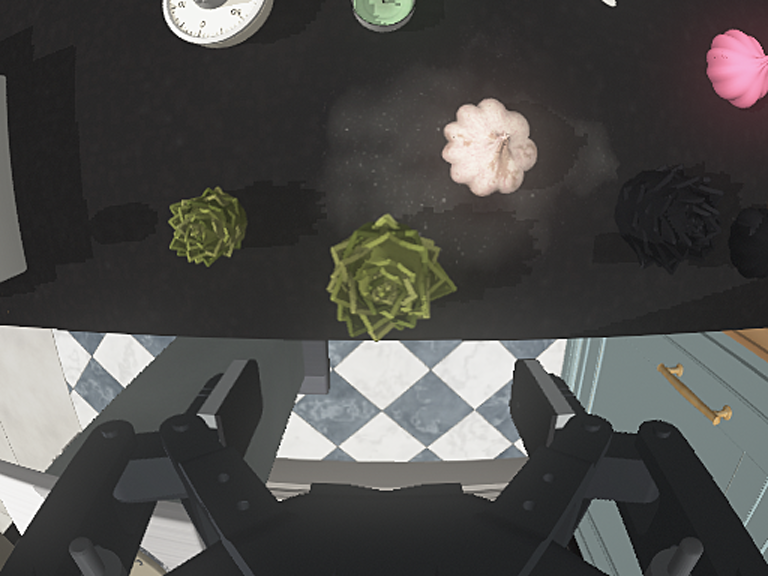

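```bash
python3 -m handwheel '0.2 0.3 -2 0 0 0 1;0.2 0.3 -5 0 0 0 1;0.2 0.3 -8 0 0 0 1;0.2 0.3 -10.5 0 0 0 1;0.2 0.3 -11.8 0 0 0 1;0.2 0.3 -11.8 0 0 0 1;0.2 0.3 -11.8 0 0 0 0.5;0.2 0.3 -11.8 0 0 0 0.5' 40; python3 -m handwheel '0 0 0 0 0 0 0.5;0 0 0 0 0 0 0.5;0 0 0 0 0 0 0.5;0 0 0 0 0 0 0.5;0 0 0 0 0 0 0.5;0 0 0 0 0 0 0.5'
```

```text
time_s: 2.02
position: [0.41, -0.3521, 0.0264]
tool_rot: [[1.0, -0.001, 0.003], [-0.001, -1.0, -0.003], [0.003, 0.003, -1.0]]
ft_force: [-2.7, 1.0, 9.3]
grip_width: 0.0684
gripper_force: 42.6
time_s: 2.52
position: [0.41, -0.352, 0.0265]
tool_rot: [[1.0, -0.001, 0.003], [-0.001, -1.0, -0.004], [0.003, 0.004, -1.0]]
ft_force: [-1.2, 0.7, 6.6]
grip_width: 0.0678
gripper_force: 42.9
```

```bash
python3 -m handwheel '0 0 2 0 0 0 0.5;0 0 5 0 0 0 0.5;0 0 9 0 0 0 0.5;0 0 13 0 0 0 0.5;-1 0 17 0 0 0 0.5;-2 3 21 0 0 0 0.5;-3 6 24 0 0 0 0.5;-4 10 27 0 0 0 0.5'; python3 -m handwheel '0 4 0 0 0 0 0.5;0 8 0 0 0 0 0.5;0 12 0 0 0 0 0.5;0 16 0 0 0 0 0.5;0 20 0 0 0 0 0.5;0 24 0 0 0 0 0.5;0 28 0 0 0 0 0.5;0 28 0 0 0 0 0.5'
python3 - <<'E'
from h import *
snap("wrist","w3",scale=1.5)
print(status.observe())
E
```

```text
time_s: 3.18
position: [0.3725, -0.2657, 0.285]
tool_rot: [[1.0, -0.002, 0.003], [-0.002, -1.0, -0.004], [0.003, 0.004, -1.0]]
ft_force: [0.2, -0.5, -0.6]
grip_width: 0.0677
gripper_force: 46.1
time_s: 3.85
position: [0.3719, 0.0196, 0.2831]
tool_rot: [[1.0, 0.007, 0.004], [0.007, -1.0, 0.001], [0.004, -0.001, -1.0]]
ft_force: [-0.2, -0.7, -0.9]
grip_width: 0.0681
gripper_force: 46.1
{'time_s': 3.9, 'q': array([-1.57849363e+01,  1.05737846e+00,  9.28439055e+01,  2.00229282e-02,
        8.58824858e+01,  7.38645748e+01]), 'qvel': array([-5.59791009,  1.3044797 , -0.55458669, -1.06319944, -0.63534017,
       -2.77922268]), 'joint_efforts': array([  2.9247234 , -25.72869658, -23.56060266,   0.30106796,
         0.08477404,   0.55592056]), 'position': array([0.3725058 , 0.01689515, 0.28298146]), 'tool_rot': array([[ 9.99974504e-01,  6.09138219e-03,  3.72642715e-03],
       [ 6.09399867e-03, -9.99981193e-01, -6.91190887e-04],
       [ 3.72214676e-03,  7.13882107e-04, -9.99992818e-01]]), 'ft_force': array([ 0.59801631, -0.45752985, -2.025608  ]), 'wrist_torque': array([-0.03818762, -0.00305505, -0.0319411 ]), 'gripper_force': 46.10314975026995, 'grip_width': 0.06786412409918187}
```

View pics/w3.png

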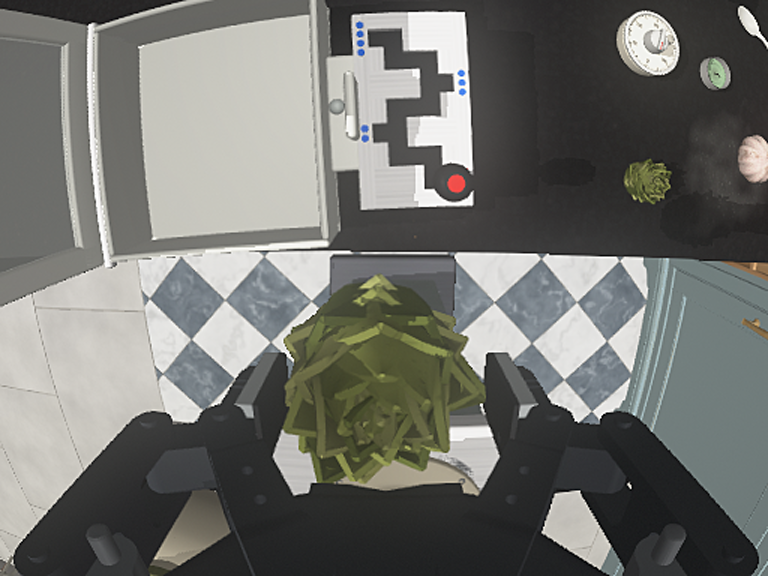

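```bash
cat > fit.py <<'E'
from h import *
from scipy.optimize import least_squares
np.set_printoptions(precision=4,suppress=True)
F=[((474,207),(-.082,-.216,.062)),((361,210),(-.082,-.124,.062)),((351,13),(.082,-.124,.062)),((466,11),(.082,-.216,.062)),((329,246),(-.106,-.1,.095)),((457,184),(-.06,-.196,.123))]
def W(p,b): 
    c,s=np.cos(p[2]),np.sin(p[2]); return [p[0]+c*b[0]-s*b[1],p[1]+s*b[0]+c*b[1],b[2]]
r=least_squares(lambda p:np.concatenate([proj("w3",W(p,b))-np.array(a)/1.5 for a,b in F]),[.49,.15,0],loss="soft_l1")
print(r.x,np.degrees(r.x[2])); print(r.fun.reshape(-1,2))
json.dump(r.x.tolist(),open("washer.json","w"))
E
python3 fit.py
python3 - <<'E'
from fit import *
p=r.x
for n,b in [("floor c",(0,0,.018)),("P1 x-.05",(-.05,0,.018)),("P2",(.05,0,.018)),("hinge",(0,.103,.1)),("knob",(-.06,-.196,.105)),("slot2",(-.02,-.144,.105)),("bar shut",(0,-.072,.138)),("bar open",(0,.103+.175*np.cos(1.7)+.038*-np.sin(1.7)*-1,.1+.175*np.sin(1.7)))]: print(n,np.array(W(p,b)))
for b in [(.1,.094,.018),(-.1,.094,.018),(-.106,.103,.1),(.106,.103,.1)]: print(b,proj("w3",W(p,b))*1.5)
E
```

```text
[0.4783 0.1684 0.0479] 2.7464207979164352
[[-1.0636 -1.0433]
 [-0.162  -0.655 ]
 [ 0.8012  0.6056]
 [-0.5711  0.6403]
 [-0.3376  0.64  ]
 [ 2.0734 -0.2034]]
[0.4783 0.1684 0.0479] 2.7464207979164352
[[-1.0636 -1.0433]
 [-0.162  -0.655 ]
 [ 0.8012  0.6056]
 [-0.5711  0.6403]
 [-0.3376  0.64  ]
 [ 2.0734 -0.2034]]
floor c [0.4783 0.1684 0.018 ]
P1 x-.05 [0.4284 0.166  0.018 ]
P2 [0.5283 0.1708 0.018 ]
hinge [0.4734 0.2713 0.1   ]
knob [ 0.4278 -0.0303  0.105 ]
slot2 [0.4653 0.0236 0.105 ]
bar shut [0.4818 0.0965 0.138 ]
bar open [0.4727 0.2864 0.2735]
(0.1, 0.094, 0.018) [140.3204  44.8504]
(-0.1, 0.094, 0.018) [152.8222 237.235 ]
(-0.106, 0.103, 0.1) [102.4722 262.5509]
(0.106, 0.103, 0.1) [86.7702 23.9334]
```

The fit is good: the predicted hinge ends at (102,262) and (87,24) match the picture. The washer centre is at (0.478, 0.168) with a yaw of 2.7°, so I'll place the artichoke in the far half of the tub.

```bash
python3 -m handwheel '2.5 2.5 0 0 0 0 0.5;5 5 0 0 0 1 0.5;8 8 0 0 0 2 0.5;11 11 0 0 0 3 0.5;13.5 13.5 0 0 0 3 0.5;15.6 15.2 0 0 0 3 0.5;15.6 15.2 -2 0 0 3 0.5;15.6 15.2 -4 0 0 3 0.5'; python3 -m handwheel '0 0 -4 0 0 0 0.5;0 0 -8 0 0 0 0.5;0 0 -12 0 0 0 0.5;0 0 -14 0 0 0 0.5;0 0 -14 0 0 0 0.5'
```

```text
time_s: 4.57
position: [0.5309, 0.1656, 0.242]
tool_rot: [[0.999, 0.052, 0.004], [0.052, -0.999, 0.0], [0.004, 0.0, -1.0]]
ft_force: [-0.1, -0.1, -2.0]
grip_width: 0.0676
gripper_force: 46.2
time_s: 4.98
position: [0.5279, 0.1643, 0.098]
tool_rot: [[0.999, 0.05, -0.007], [0.05, -0.999, -0.001], [-0.007, 0.0, -1.0]]
ft_force: [-0.6, -0.5, -1.7]
grip_width: 0.0677
gripper_force: 46.4
```

```bash
python3 -m handwheel '0 0 -2 0 0 0 0.5;0 0 -4 0 0 0 0.5;0 0 -5 0 0 0 0.5;0 0 -5.2 0 0 0 0.5;0 0 -5.2 0 0 0 1;0 0 -5.2 0 0 0 1;0 0 -5.2 0 0 0 1;0 0 -5.2 0 0 0 1';  python3 -m handwheel '0 0 0 0 0 0 1;0 0 3 0 0 0 1;0 0 6 0 0 0 1;0 0 10 0 0 0 1;0 0 14 0 0 0 1;0 0 18 0 0 0 1;-2 -3 20 0 0 0 1;-4 -6 20 0 0 0 1'
```

```text
time_s: 5.65
position: [0.5299, 0.1659, 0.0501]
tool_rot: [[0.999, 0.052, 0.002], [0.052, -0.999, 0.0], [0.002, -0.0, -1.0]]
ft_force: [1.0, -0.3, 0.2]
grip_width: 0.0854
gripper_force: 0.0
time_s: 6.32
position: [0.4905, 0.1059, 0.2537]
tool_rot: [[0.998, 0.054, 0.01], [0.054, -0.999, -0.0], [0.01, 0.001, -1.0]]
ft_force: [0.4, -0.5, -1.1]
grip_width: 0.0853
gripper_force: 0.0
```

```bash
python3 -m handwheel '-1 -4 0 0 0 0 1;-2 -8 0 0 0 0 1;-3 -12 0 0 0 -1 1;-4 -16 0 0 0 -2 1;-5 -20 0 0 0 -3 1;-5.5 -24 0 0 0 -3 1;-6 -28 0 0 0 -3 1;-6 -32 0 0 0 -3 1';  python3 -m handwheel '0 -4 0 0 0 0 1;0 -8 0 0 0 0 1;0 -12 0 0 0 0 1;0 -16 0 0 0 0 1;0 -19 -2 0 0 0 1;0 -19 -5 0 0 0 1;0 -19 -8 0 0 0 1;0 -19 -8 0 0 0 1'
python3 - <<'E'
from h import *
np.set_printoptions(precision=4,suppress=True)
snap("wrist","w4",scale=1.5)
for o in blob("w4","garlic",(.481,-.409),.02): print(o)
print(status.observe()["position"])
E
```

```text
time_s: 6.98
position: [0.4281, -0.2159, 0.2496]
tool_rot: [[1.0, -0.001, 0.001], [-0.001, -1.0, -0.001], [0.001, 0.001, -1.0]]
ft_force: [0.9, 0.5, -0.0]
grip_width: 0.0854
gripper_force: 0.0
time_s: 7.65
position: [0.4276, -0.4026, 0.1635]
tool_rot: [[1.0, -0.001, -0.006], [-0.001, -1.0, 0.008], [-0.006, -0.008, -1.0]]
ft_force: [-1.0, 0.7, -1.7]
grip_width: 0.0852
gripper_force: 0.0
(np.float64(1.4166946047792845), np.int32(2433), (np.int32(237), np.int32(93), np.int32(57), np.int32(59)), array([ 0.4821, -0.4082,  0.02  ]), array([ 0.4825, -0.4089,  0.02  ]))
(np.float64(134.61677001039226), np.int32(333), (np.int32(321), np.int32(0), np.int32(34), np.int32(26)), array([ 0.5962, -0.4806,  0.02  ]), array([ 0.5943, -0.4792,  0.02  ]))
[ 0.4285 -0.4033  0.167 ]
```

```bash
python3 -m handwheel '3 -0.5 -2 0 0 0 1;5.4 -0.5 -5 0 0 0 1;5.4 -0.5 -9 0 0 0 1;5.4 -0.5 -12 0 0 0 1;5.4 -0.5 -14.5 0 0 0 1;5.4 -0.5 -15.5 0 0 0 1;5.4 -0.5 -15.8 0 0 0 1;5.4 -0.5 -15.8 0 0 0 0.4' 30; python3 -m handwheel '0 0 0 0 0 0 0.4;0 0 0 0 0 0 0.4;0 0 0 0 0 0 0.4;0 0 0 0 0 0 0.4;0 0 0 0 0 0 0.4;0 0 0 0 0 0 0.4'
```

```text
time_s: 8.37
position: [0.484, -0.4098, 0.0126]
tool_rot: [[1.0, -0.0, 0.001], [-0.0, -1.0, -0.002], [0.001, 0.002, -1.0]]
ft_force: [-0.7, -0.2, 0.7]
grip_width: 0.0754
gripper_force: 0.0
time_s: 8.87
position: [0.4841, -0.4101, 0.0137]
tool_rot: [[1.0, -0.0, 0.003], [-0.0, -1.0, -0.003], [0.003, 0.003, -1.0]]
ft_force: [-0.3, 2.3, 7.3]
grip_width: 0.0524
gripper_force: 30.3
```

```bash
python3 -m handwheel '0 0 1 0 0 0 0.4;0 0 2.5 0 0 0 0.4;0 0 4.5 0 0 0 0.4;0 0 7 0 0 0 0.4;0 0 10 0 0 0 0.4;0 0 13 0 0 0 0.4;0 0 17 0 0 0 0.4;0 0 20 0 0 0 0.4'; python3 -m handwheel '0 2 3 0 0 0 0.4;-1 5 5 0 0 0 0.4;-1 9 5 0 0 0 0.4;-2 13 5 0 0 0 0.4;-2 17 5 0 0 0 0.4;-3 21 5 0 0 0 0.4;-4 25 5 0 0 0 0.4;-5 29 5 0 0 0 0.4'
```

```text
time_s: 9.53
position: [0.4833, -0.4092, 0.2158]
tool_rot: [[1.0, -0.001, 0.003], [-0.001, -1.0, -0.003], [0.003, 0.003, -1.0]]
ft_force: [-0.1, -0.9, 0.4]
grip_width: 0.0527
gripper_force: 31.5
time_s: 10.2
position: [0.4322, -0.1173, 0.2623]
tool_rot: [[1.0, -0.001, 0.002], [-0.001, -1.0, -0.001], [0.002, 0.001, -1.0]]
ft_force: [0.4, -0.7, 0.3]
grip_width: 0.0527
gripper_force: 31.6
```

```bash
python3 -m handwheel '0 4 0 0 0 0 0.4;0 8 0 0 0 1 0.4;0 12 0 0 0 2 0.4;0 16 0 0 0 3 0.4;0 20 0 0 0 3 0.4;0 24 0 0 0 3 0.4;0 28.3 0 0 0 3 0.4;0 28.3 0 0 0 3 0.4';  python3 - <<'E'
from h import *
snap("wrist","w5",scale=1.5); s=status.observe(); print(s["position"],s["grip_width"])
print(*blob("w5","green",(.528,.166),.056),sep="\n")
E
```

```text
time_s: 10.87
position: [0.432, 0.1694, 0.2624]
tool_rot: [[0.998, 0.058, 0.002], [0.058, -0.998, 0.002], [0.002, -0.002, -1.0]]
ft_force: [-1.0, -0.7, -0.9]
grip_width: 0.0522
gripper_force: 31.6
[0.43243085 0.16692008 0.26222836] 0.0527831626247966
(np.float64(6.5842245918781925), np.int32(1412), (np.int32(236), np.int32(56), np.int32(61), np.int32(57)), array([0.53569728, 0.16702963, 0.056     ]), array([0.52956098, 0.16542367, 0.056     ]))
(np.float64(250.59644950673263), np.int32(567), (np.int32(485), np.int32(165), np.int32(27), np.int32(28)), array([ 0.44414488, -0.20590884,  0.056     ]), array([ 0.44305962, -0.20550727,  0.056     ]))
```

View pics/w5.png

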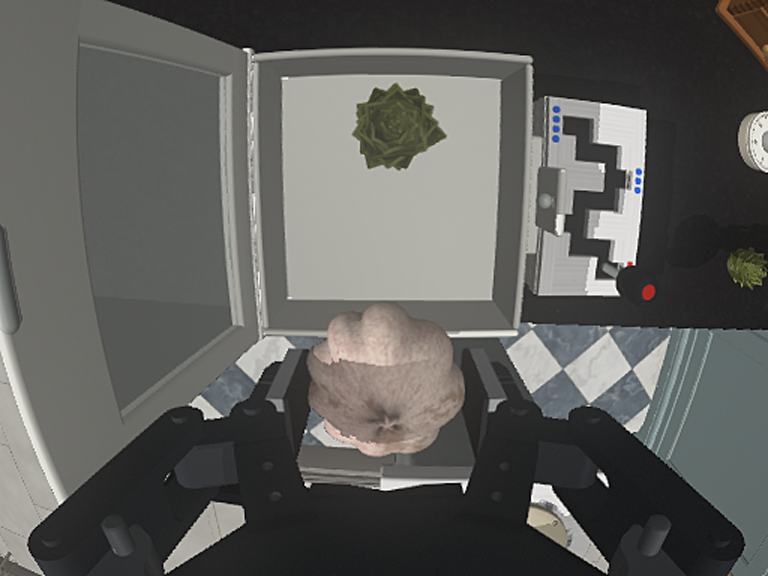

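The artichoke stands in the tub at (400,125) and the garlic is held over the near half, with the tub clear below. I'll lower it.

```bash
python3 -m handwheel '0 0 -4 0 0 0 0.4;0 0 -8 0 0 0 0.4;0 0 -12 0 0 0 0.4;0 0 -15 0 0 0 0.4;0 0 -18 0 0 0 0.4;0 0 -20.5 0 0 0 0.4;0 0 -22 0 0 0 0.4;0 0 -22.7 0 0 0 0.4';  python3 -m handwheel '0 0 0 0 0 0 0.4;0 0 0 0 0 0 1;0 0 0 0 0 0 1;0 0 0 0 0 0 1;0 0 0 0 0 0 1;0 0 0 0 0 0 1;0 0 0 0 0 0 1';  python3 -m handwheel '0 0 2 0 0 0 1;0 0 5 0 0 0 1;0 0 9 0 0 0 1;0 0 13 0 0 0 1;0 0 17 0 0 0 1;0 0 20 0 0 0 1;0 0 23 0 0 0 1;0 0 23 0 0 0 1'
python3 - <<'E'
from h import *
snap("wrist","w6"); snap("top","t6"); s=status.observe(); print(s["position"],s["grip_width"],s["q"])
print(*blob("w6","green",(.53,.166),.056),*blob("w6","garlic",(.43,.166),.038),sep="\n")
E
```

```text
time_s: 11.58
position: [0.433, 0.1627, 0.0329]
tool_rot: [[0.999, 0.05, -0.002], [0.05, -0.999, -0.0], [-0.002, 0.0, -1.0]]
ft_force: [0.2, -0.8, -1.0]
grip_width: 0.0526
gripper_force: 31.6
time_s: 12.17
position: [0.4334, 0.1639, 0.0342]
tool_rot: [[0.999, 0.052, 0.001], [0.052, -0.999, 0.0], [0.001, -0.0, -1.0]]
ft_force: [0.8, -0.2, 0.3]
grip_width: 0.0852
gripper_force: 0.0
time_s: 12.83
position: [0.4349, 0.1641, 0.2695]
tool_rot: [[0.999, 0.052, 0.01], [0.052, -0.999, 0.001], [0.01, -0.001, -1.0]]
ft_force: [0.3, 0.1, 0.8]
grip_width: 0.0856
gripper_force: 0.0
[0.43329057 0.1638946  0.26446268] 0.08513860850945983 [6.02578785e+00 1.15543993e+01 8.36428111e+01 8.72175303e-04
 8.46929301e+01 9.30496177e+01]
(np.float64(4.040478237914244), np.int32(1241), (np.int32(231), np.int32(61), np.int32(60), np.int32(55)), array([0.53476145, 0.16699831, 0.056     ]), array([0.52947598, 0.16538051, 0.056     ]))
(np.float64(249.95997096253535), np.int32(542), (np.int32(480), np.int32(165), np.int32(28), np.int32(28)), array([ 0.44394951, -0.20645174,  0.056     ]), array([ 0.44308827, -0.20785676,  0.056     ]))
(np.float64(12.32778536481686), np.int32(5947), (np.int32(185), np.int32(87), np.int32(141), np.int32(115)), array([0.4460082 , 0.16503614, 0.038     ]), array([0.45960405, 0.16843397, 0.038     ]))
(np.float64(68.44089619028061), np.int32(71), (np.int32(189), np.int32(185), np.int32(9), np.int32(17)), array([0.39276789, 0.24943561, 0.038     ]), array([0.39073462, 0.24784839, 0.038     ]))
```

```bash
python3 -m handwheel '0 0 4 0 0 0 1;0 0 8 0 0 0 0.5;0 0 11 0 0 0 0;0.5 3 11 0 0 0 0;1 7 11 0 0 0 0;1.5 11 11 0 0 0 0;2 15 11 0 0 0 0;2.5 18.5 11 0 0 0 0'; python3 -m handwheel '0.5 4 0 0 0 0 0;0.5 7.5 0 0 0 0 0;0.5 7.5 0 0 0 0 0;0.5 7.5 -4 0 0 0 0;0.5 7.5 -8 0 0 0 0;0.5 7.5 -12 0 0 0 0;0.5 7.5 -14 0 0 0 0;0.5 7.5 -14 0 0 0 0'
python3 - <<'E'
from h import *
snap("wrist","w7",scale=1.5); s=status.observe(); print(s["position"],s["grip_width"],s["ft_force"],s["q"])
E
```

```text
time_s: 13.6
position: [0.4579, 0.3512, 0.3719]
tool_rot: [[0.999, 0.052, -0.003], [0.052, -0.999, -0.001], [-0.003, 0.001, -1.0]]
ft_force: [0.6, -0.5, -0.2]
grip_width: 0.0005
gripper_force: 0.0
time_s: 14.27
position: [0.4614, 0.4224, 0.2272]
tool_rot: [[0.999, 0.052, -0.011], [0.052, -0.999, -0.007], [-0.011, 0.006, -1.0]]
ft_force: [1.2, 0.7, -0.2]
grip_width: 0.0001
gripper_force: 0.0
[0.46247103 0.4230788  0.23096882] 0.00020633857857080214 [-0.09538199  0.58805396  1.0704557 ] [ 3.16495229e+01  2.99144066e+01  6.07694878e+01 -2.84970568e-03
  8.96971089e+01  1.18690214e+02]
```

View pics/w7.png

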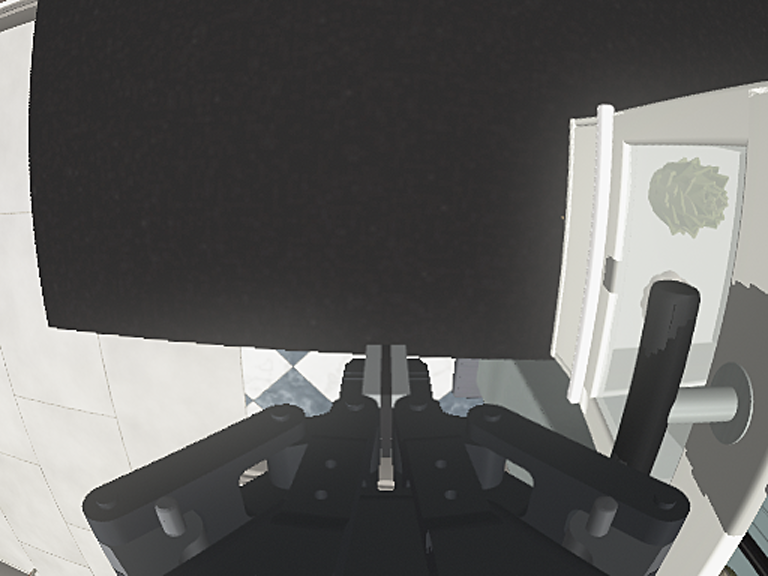

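```bash
python3 -m handwheel '0 -1.5 1.5 0 0 0 0;0 -3 1.5 0 0 0 0;0 -4.5 1.5 0 0 0 0;0 -5.5 1.5 0 0 0 0;0 -6.5 1.5 0 0 0 0;0 -7.5 1.5 0 0 0 0;0 -8.5 1.5 0 0 0 0;0 -9.5 1.5 0 0 0 0'; python3 -m handwheel '0 -1 0 0 0 0 0;0 -2 0 0 0 0 0;0 -3 0 0 0 0 0;0 -3.5 0 0 0 0 0;0 -3.5 0 0 0 0 0;0 -3.5 0 0 0 0 0;0 -3.5 0 0 0 0 0;0 -3.5 0 0 0 0 0'
python3 - <<'E'
from h import *
snap("wrist","w8",scale=1.5); s=status.observe(); print(s["position"],s["ft_force"])
E
```

```text
time_s: 14.98
position: [0.4634, 0.3282, 0.2492]
tool_rot: [[0.999, 0.052, 0.001], [0.052, -0.999, 0.0], [0.001, -0.0, -1.0]]
ft_force: [0.5, 1.0, 1.0]
grip_width: 0.0001
gripper_force: 0.7
time_s: 15.65
position: [0.4632, 0.2941, 0.2487]
tool_rot: [[0.999, 0.052, -0.0], [0.052, -0.999, -0.0], [-0.0, 0.0, -1.0]]
ft_force: [0.1, -0.3, 0.6]
grip_width: -0.0001
gripper_force: 0.0
[0.46319222 0.29415994 0.24874777] [ 0.02375992 -0.97360351 -0.04931366]
```

View pics/w8.png

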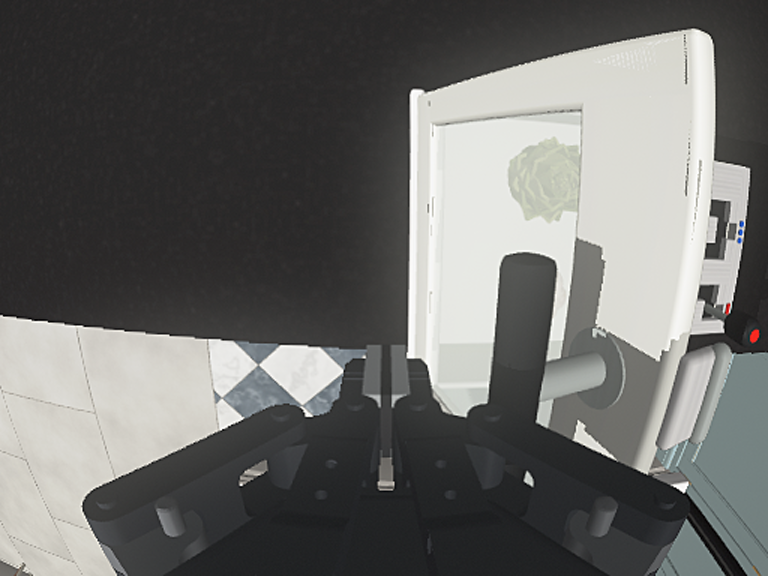

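The lid has passed upright and is sinking, with both vegetables inside. I'll rise, wait for it to settle, then move above the handle.

```bash
python3 -m handwheel '0 0 4 0 0 0 0;0 0 8 0 0 0 0;0 0 8 0 0 0 0;0 0 8 0 0 0 0;0 0 8 0 0 0 0;0 0 8 0 0 0 0;0 0 8 0 0 0 0;0 0 8 0 0 0 0'; python3 -m handwheel '0 0 0 0 0 0 0;0 0 0 0 0 0 0;0 0 0 0 0 0 0;0 0 0 0 0 0 0;0 0 0 0 0 0 0;0 0 0 0 0 0 0;0 0 0 0 0 0 0;0 0 0 0 0 0 0';python3 -m handwheel '0 0 0 0 0 0 0;0 0 0 0 0 0 0;0 0 0 0 0 0 0;0 -4 0 0 0 0 0;0 -8 0 0 0 0 0;0 -12 0 0 0 0 0;0 -16 0 0 0 0 0;0 -16 0 0 0 0 0'
python3 - <<'E'
from h import *
snap("wrist","w9",scale=1.5); s=status.observe(); print(s["position"],s["ft_force"])
from fit import W
p=json.load(open("washer.json")); 
for th in (0,.085): print(th,W(p,(0,.103-.175*np.cos(th)+.038*np.sin(th),.1+.175*np.sin(th)+.038*np.cos(th))), [proj("w9",W(p,(x,.103-.175*np.cos(th)+.038*np.sin(th),.1+.175*np.sin(th)+.038*np.cos(th))))*1.5 for x in (-.04,.04)])
E
```

```text
time_s: 16.37
position: [0.4631, 0.2938, 0.328]
tool_rot: [[0.999, 0.052, -0.002], [0.052, -0.999, -0.001], [-0.002, 0.001, -1.0]]
ft_force: [-0.2, 0.4, -0.6]
grip_width: -0.0003
gripper_force: 0.0
time_s: 17.03
position: [0.4633, 0.2938, 0.3289]
tool_rot: [[0.999, 0.052, 0.0], [0.052, -0.999, 0.0], [0.0, -0.0, -1.0]]
ft_force: [0.1, -0.3, -0.2]
grip_width: 0.0004
gripper_force: 0.0
time_s: 17.7
position: [0.4635, 0.1287, 0.3291]
tool_rot: [[0.999, 0.046, 0.0], [0.046, -0.999, -0.002], [0.0, 0.002, -1.0]]
ft_force: [-1.1, -0.4, 1.4]
grip_width: 0.0002
gripper_force: 0.0
[0.46348326 0.13110906 0.32912024] [-0.30789057  0.34128683 -0.2766677 ]
[0.4783 0.1684 0.0479] 2.7464207979164352
[[-1.0636 -1.0433]
 [-0.162  -0.655 ]
 [ 0.8012  0.6056]
 [-0.5711  0.6403]
 [-0.3376  0.64  ]
 [ 2.0734 -0.2034]]
0 [np.float64(0.48178329885840715), np.float64(0.09646640024337366), np.float64(0.138)] [array([427.8868, 281.5383]), array([429.7492, 178.1899])]
0.085 [np.float64(0.48159844385180806), np.float64(0.10031988787561008), np.float64(0.15271990212150985)] [array([424.5591, 287.0003]), array([426.3841, 179.1396])]
```

View pics/w9.png

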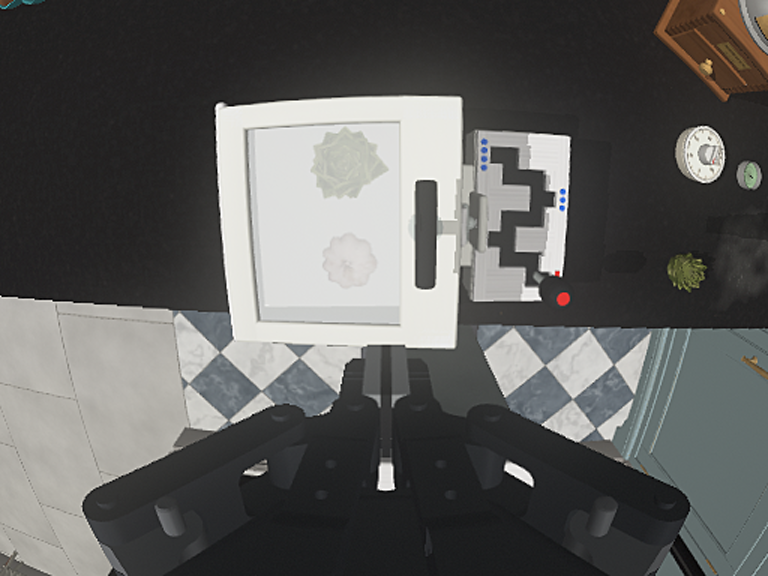

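The lid stands proud, with the bar at (426,180–289) as predicted, and both vegetables show through the panel. Now I'll press.

```bash
python3 -m handwheel '1 -1.5 -2 0 0 0 0;1.8 -3.2 -5 0 0 0 0;1.8 -3.2 -8 0 0 0 0;1.8 -3.2 -11 0 0 0 0;1.8 -3.2 -13.5 0 0 0 0;1.8 -3.2 -15 0 0 0 0;1.8 -3.2 -15 0 0 0 0'; python3 -m handwheel '0 0 -0.5 0 0 0 0;0 0 -1 0 0 0 0;0 0 -1.5 0 0 0 0;0 0 -1.8 0 0 0 0;0 0 -2 0 0 0 0;0 0 -2.2 0 0 0 0;0 0 -2.2 0 0 0 0'; python3 -m handwheel '0 0 -0.2 0 0 0 0;0 0 -0.4 0 0 0 0;0 0 -0.4 0 0 0 0'
```

```text
time_s: 18.33
position: [0.4799, 0.1027, 0.176]
tool_rot: [[0.999, 0.053, -0.006], [0.053, -0.999, 0.0], [-0.006, -0.001, -1.0]]
ft_force: [0.1, 0.5, -0.1]
grip_width: -0.0004
gripper_force: 0.0
time_s: 18.92
position: [0.4815, 0.1013, 0.1575]
tool_rot: [[0.999, 0.052, 0.001], [0.052, -0.999, -0.001], [0.001, 0.001, -1.0]]
ft_force: [-0.5, -1.3, 3.1]
grip_width: 0.0005
gripper_force: 1.8
time_s: 19.17
position: [0.4812, 0.1019, 0.1526]
tool_rot: [[0.999, 0.052, -0.0], [0.052, -0.999, 0.0], [-0.0, -0.0, -1.0]]
ft_force: [-0.4, 0.5, 0.3]
grip_width: -0.0001
gripper_force: 0.0
```

```bash
python3 -m handwheel '0 0 -0.2 0 0 0 0;0 0 -0.3 0 0 0 0;0 0 -0.3 0 0 0 0'; python3 -m handwheel '0 0 -0.2 0 0 0 0;0 0 -0.4 0 0 0 0;0 0 -0.4 0 0 0 0';python3 -m handwheel '0 0 -0.2 0 0 0 0;0 0 -0.4 0 0 0 0;0 0 -0.4 0 0 0 0'
```

```text
time_s: 19.42
position: [0.4811, 0.1019, 0.1496]
tool_rot: [[0.999, 0.052, -0.001], [0.052, -0.999, 0.0], [-0.001, -0.0, -1.0]]
ft_force: [-0.6, 0.7, 0.8]
grip_width: 0.0001
gripper_force: 0.0
time_s: 19.67
position: [0.4814, 0.1019, 0.1459]
tool_rot: [[0.999, 0.052, 0.0], [0.052, -0.999, 0.0], [0.0, -0.0, -1.0]]
ft_force: [-0.8, 0.1, 2.5]
grip_width: -0.0001
gripper_force: 1.0
time_s: 19.92
position: [0.4819, 0.1018, 0.1448]
tool_rot: [[0.999, 0.052, 0.004], [0.052, -0.999, -0.001], [0.004, 0.001, -1.0]]
ft_force: [-9.8, -1.0, 28.9]
grip_width: 0.0001
gripper_force: 14.5
```

```bash
python3 -m handwheel '0 0 1 0 0 0 0;0 0 4 0 0 0 0.5;0 -0.5 5.5 0 0 0 0.6;0 -0.5 5.5 0 0 0 0.6;0 -0.5 5.5 0 0 0 0.6;0 -0.5 5.5 0 0 0 0.6'
python3 - <<'E'
from h import *
snap("wrist","w10",scale=1.5); s=status.observe(); print(s["position"],s["grip_width"],s["ft_force"])
p=json.load(open("washer.json"))
def W(p,b): 
    c,s=np.cos(p[2]),np.sin(p[2]); return [p[0]+c*b[0]-s*b[1],p[1]+s*b[0]+c*b[1],b[2]]
for th in (0,.085): print(th,[proj("w10",W(p,(x,.103-.175*np.cos(th)+.038*np.sin(th),.1+.175*np.sin(th)+.038*np.cos(th))))*1.5 for x in (-.04,.04)],
  [proj("w10",W(p,(x,.103-.203*np.cos(th)+.005*np.sin(th),.1+.203*np.sin(th)+.005)))*1.5 for x in (-.106,.106)])
E
```

```text
time_s: 20.42
position: [0.4808, 0.0969, 0.1959]
tool_rot: [[0.999, 0.052, -0.002], [0.052, -0.999, 0.0], [-0.002, -0.0, -1.0]]
ft_force: [1.2, -1.1, -1.5]
grip_width: 0.0516
gripper_force: 0.0
[0.48073368 0.09691782 0.1957204 ] 0.05078815862087576 [ 0.37440254  0.88880341 -0.28004192]
0 [array([386.50809779, 383.57809997]), array([387.27768418, 226.70554769])] [array([429.37168308, 446.41311561]), array([442.12633214,  92.40278278])]
0.085 [array([378.49690743, 398.37910975]), array([378.19076711, 232.22688025])] [array([429.77739869, 463.04967237]), array([444.14595006,  87.44837731])]
```

View pics/w10.png

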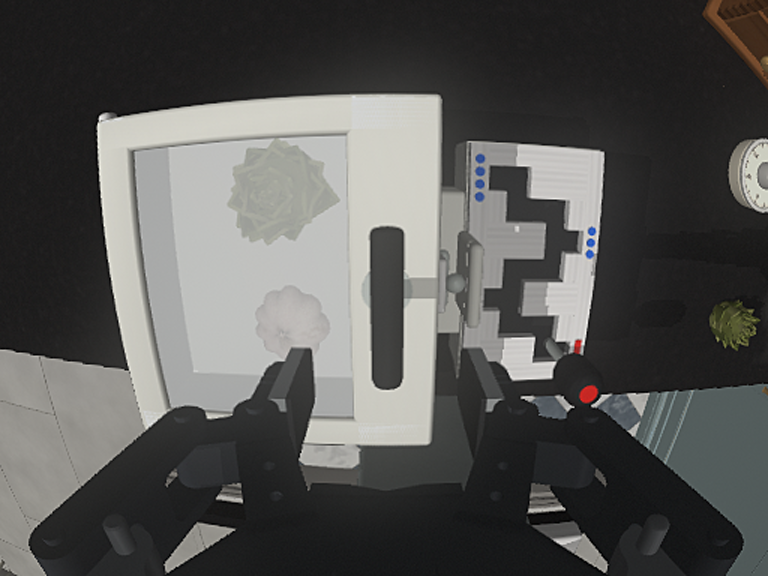

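The bar sits at column 387, which matches the shut prediction, so the lid is down. I'll grip the bar and tug.

```bash
python3 -m handwheel '0.1 0 -2 0 0 0 0.6;0.1 0 -4 0 0 0 0.6;0.1 0 -6 0 0 0 0.6;0.1 0 -7.2 0 0 0 0.6;0.1 0 -7.4 0 0 0 0.6;0.1 0 -7.4 0 0 0 0.05;0.1 0 -7.4 0 0 0 0.05;0.1 0 -7.4 0 0 0 0.05' 60; python3 -m handwheel '0 0 0 0 0 0 0.05;0 0 0 0 0 0 0.05;0 0 0 0 0 0 0.05;0 0 0 0 0 0 0.05;0 0 0 0 0 0 0.05'
```

```text
time_s: 21.13
position: [0.4827, 0.0968, 0.1236]
tool_rot: [[0.999, 0.052, 0.001], [0.052, -0.999, -0.0], [0.001, 0.0, -1.0]]
ft_force: [0.3, -9.2, 1.8]
grip_width: 0.0155
gripper_force: 7.8
time_s: 21.55
position: [0.4827, 0.0966, 0.1236]
tool_rot: [[0.999, 0.052, 0.002], [0.052, -0.999, -0.0], [0.002, 0.001, -1.0]]
ft_force: [-0.9, -2.6, 6.5]
grip_width: 0.0137
gripper_force: 58.7
```

```bash
python3 -m handwheel '0 0 0.2 0 0 0 0.05;0 0 0.4 0 0 0 0.05;0 0 0.6 0 0 0 0.05;0 0 0.8 0 0 0 0.05;0 0 0.8 0 0 0 0.05;0 0 0.8 0 0 0 0.05'; python3 -m handwheel '0 0 0.15 0 0 0 0.05;0 0 0.3 0 0 0 0.05;0 0 0.4 0 0 0 0.05;0 0 0.4 0 0 0 0.05;0 0 0.4 0 0 0 0.05'
```

```text
time_s: 22.05
position: [0.4825, 0.0969, 0.1309]
tool_rot: [[0.999, 0.052, 0.001], [0.052, -0.999, 0.0], [0.001, -0.0, -1.0]]
ft_force: [3.8, 0.6, -3.2]
grip_width: 0.0138
gripper_force: 58.5
time_s: 22.47
position: [0.4825, 0.0969, 0.1349]
tool_rot: [[0.999, 0.052, 0.001], [0.052, -0.999, 0.0], [0.001, -0.0, -1.0]]
ft_force: [5.1, 1.5, -5.4]
grip_width: 0.014
gripper_force: 58.5
```

```bash
python3 -m handwheel '0 0 0.15 0 0 0 0.05;0 0 0.25 0 0 0 0.05;0 0 0.3 0 0 0 0.05;0 0 0.3 0 0 0 0.05;0 0 0.3 0 0 0 0.05;0 0 0.3 0 0 0 0.05;0 0 0.3 0 0 0 0.05;0 0 0.3 0 0 0 0.05'; python3 -m handwheel '0 0 0 0 0 0 0.05;0 0 0 0 0 0 0.05;0 0 0 0 0 0 0.05;0 0 0 0 0 0 0.05;0 0 0 0 0 0 0.05'
python3 - <<'E'
from h import *
snap("side","s11",crop=(130,90,260,210),scale=5); snap("wrist","w11",scale=1.5); s=status.observe(); print(s["position"],s["grip_width"],s["ft_force"])
E
```

```text
time_s: 23.13
position: [0.4824, 0.097, 0.1378]
tool_rot: [[0.999, 0.052, 0.0], [0.052, -0.999, 0.0], [0.0, -0.0, -1.0]]
ft_force: [5.2, 2.1, -4.7]
grip_width: 0.0139
gripper_force: 58.5
time_s: 23.55
position: [0.4825, 0.097, 0.1378]
tool_rot: [[0.999, 0.052, 0.0], [0.052, -0.999, 0.0], [0.0, -0.0, -1.0]]
ft_force: [5.9, 1.2, -4.7]
grip_width: 0.0139
gripper_force: 58.5
[0.48243316 0.09696295 0.13780694] 0.013812175144948133 [ 5.18770297  1.1471705  -4.75062641]
```

View pics/w11.png

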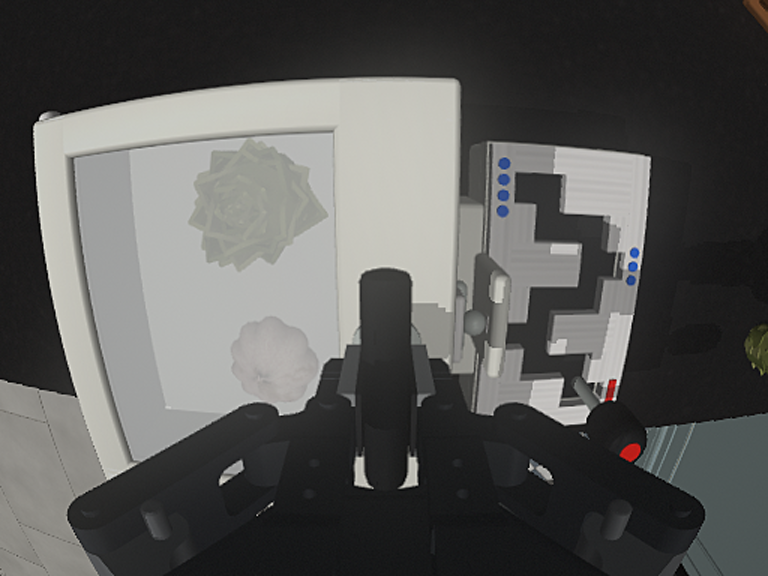

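```bash
python3 - <<'E'
from h import *
p=json.load(open("washer.json"))
def W(p,b): 
    c,s=np.cos(p[2]),np.sin(p[2]); return [p[0]+c*b[0]-s*b[1],p[1]+s*b[0]+c*b[1],b[2]]
for th in (0,.03,.085): print(th,[proj("w11",W(p,(x,.103-.203*np.cos(th)+.005*np.sin(th),.1+.203*np.sin(th)+.005)))*1.5 for x in (-.106,.106)],
 [proj("w11",W(p,(.04,.103-.175*np.cos(th)+h*np.sin(th),.1+.175*np.sin(th)+h*np.cos(th))))*1.5 for h in(.038,.048,.053)])
E
python3 -m handwheel '0 0 0.1 0 0 0 0.05;0 0 0.2 0 0 0 0.05;0 0 0.2 0 0 0 0.05;0 0 0.2 0 0 0 0.05;0 0 0.2 0 0 0 0.05;0 0 0.2 0 0 0 0.05;0 0 0.2 0 0 0 0.05;0 0 0.2 0 0 0 0.05'
```

```text
0 [array([437.69108856, 511.6267489 ]), array([460.33379089,  76.77945728])] [array([387.70257943, 259.88546407]), array([387.81050595, 267.41339603]), array([387.87022813, 271.59425588])]
0.03 [array([438.27034112, 519.46310145]), array([462.31321304,  74.03164974])] [array([383.89632701, 263.67924705]), array([382.70765401, 271.77144833]), array([382.04553319, 276.28219588])]
0.085 [array([438.44104308, 534.54381655]), array([464.98720671,  68.41011395])] [array([374.79458932, 271.30266835]), array([370.79930316, 280.56636275]), array([368.55968275, 285.76515599])]
time_s: 24.32
position: [0.4824, 0.097, 0.1398]
tool_rot: [[0.999, 0.052, 0.0], [0.052, -0.999, 0.0], [0.0, -0.0, -1.0]]
ft_force: [5.8, 1.7, -5.0]
grip_width: 0.0137
gripper_force: 58.5
```

The lid's front corner at (460,80) matches shut. With about 5 N of pull and 14–16 mm of rise, the catch holds. I'll lower and let go.

```bash
python3 -m handwheel '0 0 -0.4 0 0 0 0.05;0 0 -0.8 0 0 0 0.05;0 0 -1.2 0 0 0 0.05;0 0 -1.5 0 0 0 0.05;0 0 -1.6 0 0 0 0.05;0 0 -1.6 0 0 0 0.6;0 0 -1.6 0 0 0 0.6;0 0 -1.6 0 0 0 0.6'; python3 -m handwheel '0 0 0 0 0 0 0.6;0 0 0 0 0 0 0.6;0 0 1 0 0 0 0.6;0 0 3 0 0 0 0.6;0 0 6 0 0 0 0.6;0 -3 8 0 0 0 0.6;-2 -6 9 0 0 0 0.6;-5 -8 9 0 0 0 0.6'
python3 - <<'E'
from h import *
snap("wrist","w12",scale=1.5); s=status.observe(); print(s["position"],s["grip_width"],s["ft_force"])
p=json.load(open("washer.json"))
def W(p,b): 
    c,s=np.cos(p[2]),np.sin(p[2]); return [p[0]+c*b[0]-s*b[1],p[1]+s*b[0]+c*b[1],b[2]]
print("bar",[proj("w12",W(p,(x,-.072,.138)))*1.5 for x in (-.04,.04)],"edge",[proj("w12",W(p,(x,-.1,.105)))*1.5 for x in (-.106,.106)],"knobtop",W(p,(-.06,-.196,.123)),proj("w12",W(p,(-.06,-.196,.123)))*1.5)
E
```

```text
time_s: 24.98
position: [0.4816, 0.0969, 0.1238]
tool_rot: [[0.999, 0.052, -0.001], [0.052, -0.999, 0.0], [-0.001, -0.0, -1.0]]
ft_force: [0.7, 0.4, 0.3]
grip_width: 0.0494
gripper_force: 0.0
time_s: 25.65
position: [0.4337, 0.0149, 0.2158]
tool_rot: [[0.999, 0.052, 0.005], [0.052, -0.999, -0.002], [0.005, 0.002, -1.0]]
ft_force: [-0.3, -1.9, 0.3]
grip_width: 0.0513
gripper_force: 0.0
[0.42744487 0.01405576 0.21426457] 0.051300286125328255 [-0.97173232  2.16388891  0.22075014]
bar [array([236.78522008, 277.38771288]), array([229.38440726, 124.75827838])] edge [array([305.01625264, 363.62113481]), array([296.85279693,  15.9279507 ])] knobtop [np.float64(0.42779376666474733), np.float64(-0.030266114974741437), 0.123] [465.09866321 305.21243307]
```

View pics/w12.png

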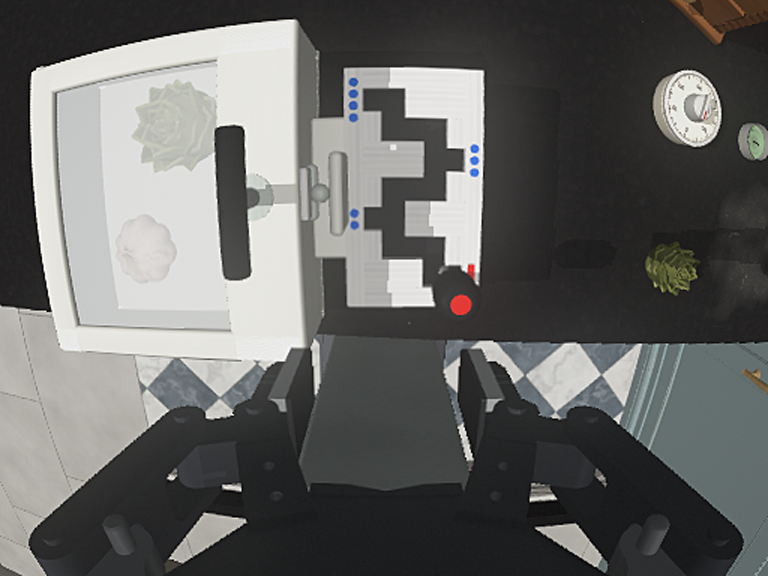

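Red knob top at (461,304), the bar at (232,125–279) matches a shut lid with its handle down. The catch housing stands beside the slot_2 pocket, so I'll turn the gripper 90° and close it along x.

```bash
python3 -c '
from h import *
print(at("w12",461/1.5,304/1.5,.123))'; python3 -m handwheel '0 -1 0 0 0 7 0.6;-0.3 -2 0 0 0 14 0.6;-0.4 -3 0 0 0 21 0.6;-0.4 -4 0 0 0 28 0.6;-0.4 -4.5 0 0 0 35 0.6;-0.4 -4.5 0 0 0 42 0.6;-0.4 -4.5 0 0 0 49 0.6;-0.4 -4.5 0 0 0 56 0.6'; python3 -m handwheel '0 0 0 0 0 7 0.6;0 0 0 0 0 14 0.6;0 0 0 0 0 21 0.6;0 0 0 0 0 28 0.6;0 0 0 0 0 34 0.6;0 0 0 0 0 34 0.6;0 0 0 0 0 34 0.6'
python3 - <<'E'
from h import *
s=status.observe(); print(s["position"],s["tool_rot"].round(3).tolist(),s["q"].round(1))
snap("wrist","w13",scale=1.5)
im=cv2.imread("pics/w13_raw.png"); hsv=cv2.cvtColor(im,cv2.COLOR_BGR2HSV); m=cv2.inRange(hsv,(0,180,150),(8,255,255))|cv2.inRange(hsv,(172,180,150),(180,255,255))
n,l,st,c=cv2.connectedComponentsWithStats(m)
for i in range(1,n):
    if st[i][4]>10: print(st[i],c[i],at("w13",*c[i],.123),at("w13",*c[i],.062))
E
```

```text
[ 0.42840214 -0.0278368   0.123     ]
time_s: 26.37
position: [0.428, -0.0282, 0.2138]
tool_rot: [[0.511, 0.86, -0.0], [0.86, -0.511, 0.0], [-0.0, -0.0, -1.0]]
ft_force: [-0.1, 0.4, 0.1]
grip_width: 0.0511
gripper_force: 0.0
time_s: 26.95
position: [0.4281, -0.0281, 0.2139]
tool_rot: [[-0.049, 0.999, -0.0], [0.999, 0.049, 0.0], [0.0, -0.0, -1.0]]
ft_force: [0.4, 0.1, -0.4]
grip_width: 0.0512
gripper_force: 0.0
[ 0.42810782 -0.02805973  0.21386389] [[-0.049, 0.999, -0.0], [0.999, 0.049, 0.0], [0.0, -0.0, -1.0]] [-19.6  10.6  93.8   0.   75.7 -22.4]
[250 188  15  13 152] [257.17763158 194.02631579] [ 0.42807743 -0.02737083  0.123     ] [ 0.42904889 -0.04629003  0.062     ]
```

```bash
python3 -m handwheel '0 0 -3 0 0 0 0.6;0 0 -6 0 0 0 0.6;0 0 -9 0 0 0 0.6;0 0 -11.5 0 0 0 0.6;0 0 -12.5 0 0 0 0.6;0 0 -12.5 0 0 0 0.6;0 0 -12.5 0 0 0 0.2;0 0 -12.5 0 0 0 0.2' 30; python3 -m handwheel '0 0 0 0 0 0 0.2;0 0 0 0 0 0 0.2;0 0 0 0 0 0 0.2;0 0 0 0 0 0 0.2;0 0 0 0 0 0 0.2'
```

```text
time_s: 27.67
position: [0.4288, -0.0283, 0.0897]
tool_rot: [[-0.051, 0.999, 0.001], [0.999, 0.051, -0.001], [-0.001, 0.001, -1.0]]
ft_force: [-3.8, -1.1, 1.8]
grip_width: 0.0281
gripper_force: 1.9
time_s: 28.08
position: [0.4289, -0.0283, 0.0898]
tool_rot: [[-0.052, 0.999, 0.002], [0.999, 0.052, -0.001], [-0.001, 0.002, -1.0]]
ft_force: [-0.5, 0.4, 7.3]
grip_width: 0.0266
gripper_force: 30.1
```

```bash
python3 -m handwheel '-0.1 0.5 0 0 0 0 0.2;-0.1 0.9 0 0 0 0 0.2;-0.1 0.9 0 0 0 0 0.2;0.4 0.95 0 0 0 0 0.2;0.9 0.95 0 0 0 0 0.2;1.4 1 0 0 0 0 0.2;1.85 1 0 0 0 0 0.2;1.85 1 0 0 0 0 0.2'; python3 -m handwheel '0 0 0 0 0 0 0.2;0 0 0 0 0 0 0.2'
```

```text
time_s: 28.75
position: [0.448, -0.0183, 0.0899]
tool_rot: [[-0.052, 0.999, 0.003], [0.999, 0.052, -0.001], [-0.001, 0.003, -1.0]]
ft_force: [0.8, 0.2, 6.8]
grip_width: 0.0268
gripper_force: 30.1
time_s: 28.92
position: [0.4477, -0.0183, 0.0899]
tool_rot: [[-0.052, 0.999, 0.003], [0.999, 0.052, -0.001], [-0.001, 0.003, -1.0]]
ft_force: [-0.1, 0.2, 6.1]
grip_width: 0.0267
gripper_force: 30.0
```

Free running. Next come the cross passage and the left lane.

```bash
python3 -m handwheel '0 0.6 0 0 0 0 0.2;-0.1 1.3 0 0 0 0 0.2;-0.1 2 0 0 0 0 0.2;-0.15 2.8 0 0 0 0 0.2;-0.15 2.8 0 0 0 0 0.2;-0.15 2.8 0 0 0 0 0.2'; python3 -m handwheel '0.5 0 0 0 0 0 0.2;1 0.05 0 0 0 0 0.2;1.5 0.1 0 0 0 0 0.2;2 0.1 0 0 0 0 0.2;2 0.1 0 0 0 0 0.2;2 0.1 0 0 0 0 0.2'
```

```text
time_s: 29.42
position: [0.4458, 0.0101, 0.0898]
tool_rot: [[-0.052, 0.999, 0.002], [0.999, 0.052, -0.0], [-0.0, 0.002, -1.0]]
ft_force: [-0.1, 0.7, 6.8]
grip_width: 0.0264
gripper_force: 30.0
time_s: 29.92
position: [0.4663, 0.0107, 0.0899]
tool_rot: [[-0.052, 0.999, 0.003], [0.999, 0.052, -0.0], [-0.001, 0.003, -1.0]]
ft_force: [1.1, 0.7, 4.8]
grip_width: 0.0263
gripper_force: 29.9
```

```bash
python3 -m handwheel '-0.05 0.5 0 0 0 0 0.2;-0.05 1 0 0 0 0 0.2;-0.05 1.3 0 0 0 0 0.2;-0.05 1.3 0 0 0 0 0.2;-0.05 1.3 0 0 0 0 0.2'; python3 -m handwheel '0 0 0 0 0 0 0.6;0 0 0 0 0 0 0.6;0 0 0 0 0 0 0.6;0 0 0 0 0 0 0.6;0 0 3 0 0 0 0.6;0 0 6 0 0 0 0.6;0 0 10 0 0 0 0.6;0 0 13 0 0 0 0.6'; python3 -m handwheel '0 -4 1 0 0 0 0.6;0 -8 1 0 0 0 0.6;0 -8 1 0 0 0 0.6;0 -8 1 0 0 0 0.6'
python3 - <<'E'
from h import *
s=status.observe(); print(s["position"])
snap("wrist","w14",scale=1.5)
im=cv2.imread("pics/w14_raw.png"); hsv=cv2.cvtColor(im,cv2.COLOR_BGR2HSV); m=cv2.inRange(hsv,(0,180,150),(8,255,255))|cv2.inRange(hsv,(172,180,150),(180,255,255))
n,l,st,c=cv2.connectedComponentsWithStats(m)
for i in range(1,n):
    if st[i][4]>10: print(st[i],c[i],at("w14",*c[i],.123),at("w14",*c[i],.062))
E
```

```text
time_s: 30.33
position: [0.4653, 0.0242, 0.0898]
tool_rot: [[-0.052, 0.999, 0.002], [0.999, 0.052, -0.0], [-0.0, 0.002, -1.0]]
ft_force: [0.5, 1.4, 7.0]
grip_width: 0.0266
gripper_force: 30.1
time_s: 31.0
position: [0.4647, 0.0239, 0.2214]
tool_rot: [[-0.052, 0.999, 0.001], [0.999, 0.052, -0.0], [-0.0, 0.001, -1.0]]
ft_force: [0.5, -0.3, 0.4]
grip_width: 0.0514
gripper_force: 0.0
time_s: 31.33
position: [0.4646, -0.0576, 0.2287]
tool_rot: [[-0.048, 0.999, -0.0], [0.999, 0.048, 0.0], [0.0, -0.0, -1.0]]
ft_force: [0.4, -0.1, 0.1]
grip_width: 0.0512
gripper_force: 0.0
[ 0.46459063 -0.05758251  0.22870476]
[256  87  14  14 151] [262.75496689  93.17880795] [0.46517247 0.02507396 0.123     ] [0.46622886 0.02746157 0.062     ]
[217 159  16   3  48] [224.5 160. ] [ 0.43557042 -0.03258221  0.123     ] [ 0.42934201 -0.04438327  0.062     ]
```

View pics/w14.png

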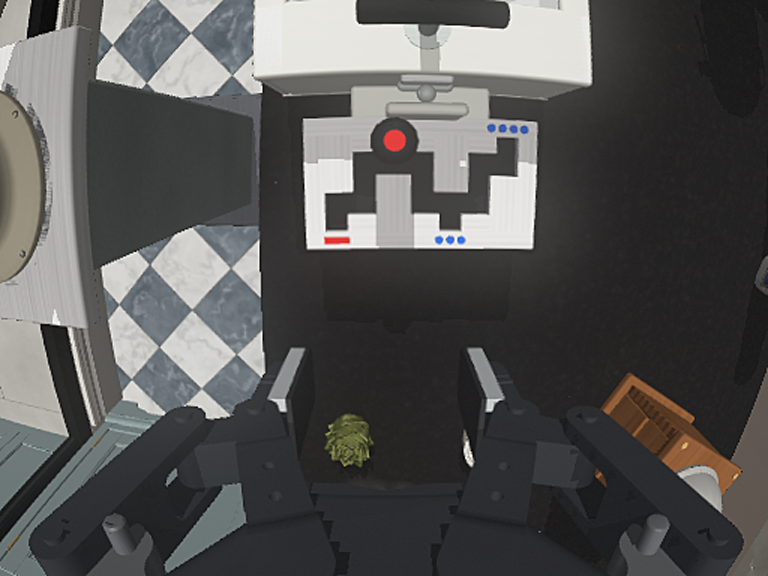

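The knob stands in the two-stud pocket at (395,140), 2 mm from slot_2. The lid is flat and the gripper is clear, so I'm handing in.

```bash
python3 -c '
from rig import env
print(env.close_job())'
```

```text
the job is handed in; nothing more can be done
None
```

The job is handed in at about 31 s with no verdict shown: the artichoke and the garlic are in the tub, the lid is latched and held a tug of about 5 N, and the lever is about 2 mm from the centre of the two-stud pocket; I viewed 16 pictures, two over the limit of 14.

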